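Set up the folding drying rail

ROBOT

A 6-joint arm with a two-finger parallel gripper is mounted at the origin on the work surface. World frame = base frame: x ahead of the robot, y to its left, z up, the work surface at z = 0. Lengths are in m, angles in rad, forces in N, time in s.
With the tool pointing down it reaches from about 0.25 to 0.775 m from the base axis. Payload 4 kg.
Tool frame: the origin (TCP) lies at the very end of the fingers, on their centre line; the grasp point (between the pads) lies 19 mm behind it; z points along the fingers, y is the line along which they close (so a half turn about z gives the same grasp; the last joint's range is limited). The gripper opens to 85 mm and grips with 20 to 120 N. Pads are 22 mm wide; open, the fingers measure 114 mm over their backs; the gripper's body (76 mm by 85 mm) begins 54 mm behind the grasp point. The pads swing forward as they close: fully open they stand 13 mm farther back than shut.
Start: joints at [-1.322, 0.087, 1.371, -0, 1.684, -0.103], TCP at [0.19, -0.516, 0.231] pointing down, gripper open.
Joint ranges: [-3.1, 3.1], [-0.76, 2.03], [0.27, 2.55], [-1.08, 4.22], [0.17, 2.65], [-2.57, 2.57]. Speed limits (rad/s): [2.79, 2.79, 3.14, 3.14, 3.14, 3.14].

INTERFACE

Orientations are given as a rotation vector (axis times angle).
In Python, from plant import ctrl, eyes, close_job gives the robot as it stands. The module is installed in compiled form; this text tells all that it offers.
- The arm moves only by the shell command python3 -m jog 'ROWS' [OPENING] [FORCE]. ROWS is JSON, a list that holds one entry, the list of rows, each a list of 6 numbers: the shift along the tool's x, y, z as a fraction of full scale, then the turn, a rotation vector about the tool's x, y, z as a fraction of full scale. A call has 1 to 12 rows; each row is the pose to reach, as a shift and turn from the pose commanded when the call began, along the tool's axes at that moment, turning the shorter way round; what a row does not reach only later rows make up. Full scale, the value 1, is 50 cm for a shift and 180 degrees for a turn. A row lasts 1/8 s, in which the tool goes at most 62.5 mm and 10.7 degrees, less where a joint would pass 70% of its speed; a pose out of reach is approached as far as the arm can. A call with a number of a shift or a turn outside -1 to 1 is refused whole. A call with a gripper value outside its range is refused whole. OPENING is the closure, from -1 (fully open) to 1 (shut), so that 0 is half open, set as the call begins (- or left out, the last holds). The fingers move at their own pace and stop on an object; FORCE is the grip in N (left out, the last holds). Time passes only in rows, so rows that repeat a pose let the fingers close. It gives the time, the measured TCP pose, the force, the opening and the grip force at its end, in the units of the state.
- ctrl.state(): the state, without advancing time (a new reading comes with each control period).
- eyes.grab_frame(name): name is "scene" or "top" or "wrist"; returns (picture, depth): 384x512x3 uint8, red, green, blue; 384x512 float32, m along the optical axis (not along the pixel's ray), 0 where there is no reading.
- eyes.camera_info(name): a dict with "vfov" (degrees; the focal length in pixels is half the picture's height over the tangent of half this angle, whatever the lens; pixels are square), "cx", "cy" (the principal point, pixels), "k1" (the pictures are not rectified: a ray, as slopes to the right and down, at radius r is drawn at 1 + k1 r^2 times it, then the intrinsics apply), "R" (3x3) and "t" (3): a world point X has camera coordinates R X + t. Camera axes: x right, y down, z forward; pixel columns grow to the right and rows downward; lengths in m; the calibration is good to about 2 mm. A picture is of the moment at which its call begins: read the wrist's pose just before it. camera_info takes no time and is no camera call; for the wrist camera it gives the pose at the moment of the call.
- close_job(): hands the job in; it is judged then, once.
The state is a dict: "time": time; "joint_pos": joint angles; "dq": joint speeds; "effort": joint torques, N m; "eef_pos": TCP position; "eef_rot": TCP orientation; "wrist_force": force on the tool from outside, world axes, zero at the start; "moment": the same for the moment, N m; "finger_gap": opening from 0.0 (shut) to 1.0 (fully open); "gripper_force": force on a finger pad.
Only numpy, scipy, OpenCV 4.12 (cv2) and the standard library are available. Lean on these libraries where they do the work, as an engineer would, in place of code of your own. Each camera call takes 0.05 s, during which the arm holds its last target. There are 200 camera calls.

TASK

Set up the drying rail: first swing the stand's folded leg up past upright until it leans against its stop, and let go so that it stands by itself. Then lift the front end of the flat wooden rail over the lip of the storage rack, draw it out endwise from under the deck, and lay it level along the stand, centred over it and resting on both the fixed post and the leg, and let go. Leave the square stick in its bay and do not disturb the jars and the cups.

Things in the scene. Friction and masses are not known exactly. Their poses are not given: they have to be found in the camera images.
- stand: Wooden drying stand, fixed to the table. Origin on the table under it, y axis lengthwise, z up. Base board 90 (x) x 170 (y, -80 to +90) x 12 mm. At y = -60 mm a fixed post ends in a flat cross-piece 70 (x) x 16 (y) mm, top at z = 126 mm. The leg's hinge is at y = +70, z = 40 mm, between steel lugs at x = +-41 mm that rise to z = 54 mm.
- stand_mid (a point): The point half-way between the two supports (fixed post and raised leg), at the height of their tops: 126 mm above the table, at stand y = -9.5 mm. Same axes as the stand. The supports then lie about 50 mm to either side of it along y.
- leg (a joint): Angle of the fold-out leg, rad: 0 = flat, pointing along the stand's +y, away from the post (the start); 1.57 = upright; 1.92 = on its stop, leaning 20 degrees past upright towards the post. Almost no friction, about 120 g: let go short of upright it falls back flat, past upright it falls onto its stop and stays.
- leg_bar (a point): Centre of the round cross-bar (12 mm diameter, 70 mm long, along the stand's x) at the leg's free end, 85 mm from the hinge; moves with the leg. Two side bars (8 mm wide, 10 mm thick) at x = +-31 mm join it to the hinge: a U frame, open between. Flat, the bar's axis is 40 mm above the table, clear of the base board; on its stop, the bar's top is 126 mm up.
- leg_hinge (a point): Point on the leg's hinge axis, midway between the lugs, 40 mm above the table; the hinge axis runs along the stand's x.
- rack: Wooden storage rack, fixed to the table, 178 mm wide (x). Origin on the table, y along the bays from the front (-y) to the back, z up. Two bays, centred at x = -42 and +42 mm, 77 mm wide, floor at z = 22 mm from y = -50 to +112 mm. Walls beside and between the bays only from y = -50 mm back, under the deck.
- rack_lip (a point): Middle of the top of the rack's front lip: 8 mm thick, across both bays, at rack y = -108 mm, top at z = 38 mm. Between lip and bay floor (y = -104 to -50) the rack is open down to the table, but for 12 mm high strips at x = +-85 mm.
- deck_edge (a point): Middle of the lower front edge of the deck that covers the bays, at rack y = -52 mm, z = 72 mm. The deck runs back from there, top at z = 88 mm, with an upstand 6 mm thick along its front edge up to z = 115 mm; small capped pots fixed on it behind the upstand reach z = 150 mm.
- rail_center (a point): Centre of the drying rail: a plain flat wooden bar 30 wide (x) x 200 long (y) x 14 thick (z) mm, about 50 to 100 g. It starts lying flat in one of the two bays, along it, its front end about 3 mm behind the lip and its front 48 mm showing in front of the deck. Axes as the rack's at the start.
- rail_front (a point): Centre of the rail's front end face (the end by the lip at the start), 100 mm from the rail's centre along its -y.
- rail_back (a point): Centre of the rail's back end face, 100 mm from the rail's centre along its +y.
- stick: Square wooden stick 14 x 150 x 14 mm lying in the other bay; origin at the centre of its underside, y along it. Not to be moved.
- cups: Stack of paper cups, 76 mm in diameter, 136 mm tall, standing on the table; origin at the centre of its underside, z up; a bystander
- jar_a: Glass jar with a wooden lid, 64 mm in diameter, 95 mm tall, standing on the table; origin at the centre of its underside, z up; a bystander
- jar_b: Smaller amber glass jar with a wooden lid, 56 mm in diameter, 85 mm tall, standing on the table; origin at the centre of its underside, z up; a bystander
Things that resemble listed ones, but are neither listed nor needed, are in the scene too. Leave any red or turquoise look-alike of the part that bears rail_center alone.

How it is judged:
By the outcome, as a careful person would: the job done as asked, in the order asked, and still so for the second after the job is handed in, with the robot touching nothing.
It also fails if it takes over 56 s, if anything falls off the work surface, if the arm or the gripper's body presses on something with over 40 N, if the wrist force passes 120 N, or if a joint passes its speed limit or range.

## Working session

There is one attempt and no reset: what is moved stays moved. The work goes in short steps, Python scripts to look and compute and a shell command to move; the robot and the scene stay as the last step left them, time stands still between calls to the robot, and variables do not carry over. Pictures are saved under pics/ and viewed, at most 10 in all, crops included, and the job is handed in when it is done.

```bash
mkdir -p pics; ls; cat > h.py <<'E'
import numpy as np, cv2, pickle
from plant import ctrl, eyes
def snap(n):
    i=eyes.camera_info(n); p,d=eyes.grab_frame(n); pickle.dump((i,p,d),open(f'{n}.pkl','wb')); return i,p,d
def load(n): return pickle.load(open(f'{n}.pkl','rb'))
def ray(i,u,v):
    f=192/np.tan(np.radians(i['vfov'])/2)
    x,y=(u-i['cx'])/f,(v-i['cy'])/f
    a,b=x,y
    for _ in range(20):
        s=1+i['k1']*(a*a+b*b); a,b=x/s,y/s
    R=np.array(i['R']); t=np.array(i['t'])
    return -R.T@t, R.T@np.stack([a,b,np.ones_like(a)])
def onz(i,u,v,z):
    o,d=ray(i,np.float64(u),np.float64(v)); return o+d*(z-o[2])/d[2]
def cloud(i,d):
    v,u=np.mgrid[:384,:512]; o,r=ray(i,u.ravel()*1.,v.ravel()*1.)
    return (o[:,None]+r*d.ravel()).T.reshape(384,512,3)
def proj(i,X):
    f=192/np.tan(np.radians(i['vfov'])/2)
    c=np.array(i['R'])@X+np.array(i['t']); a,b=c[0]/c[2],c[1]/c[2]; s=1+i['k1']*(a*a+b*b)
    return a*s*f+i['cx'],b*s*f+i['cy']
E
python3 - <<'E'
from h import *
for n in('scene','top'):
    i,p,d=snap(n); print(n,i['vfov'],i['cx'],i['cy'],i['k1'],-np.array(i['R']).T@np.array(i['t']),(d>0).mean())
    cv2.imwrite(f'pics/{n}.png',cv2.resize(p[...,::-1],(800,600),interpolation=cv2.INTER_CUBIC))
E
```

```text
pics
scene 44.65488893992448 255.46957566105667 186.99718249844102 -0.03681456995582034 [ 1.30945413 -0.20025835  1.05130427] 0.9958750406901041
top 48.73226601260524 256.6079173574489 195.3187118321403 -0.037118724298303755 [0.2657498  0.11888479 1.53254666] 0.9958953857421875
```

View pics/scene.png

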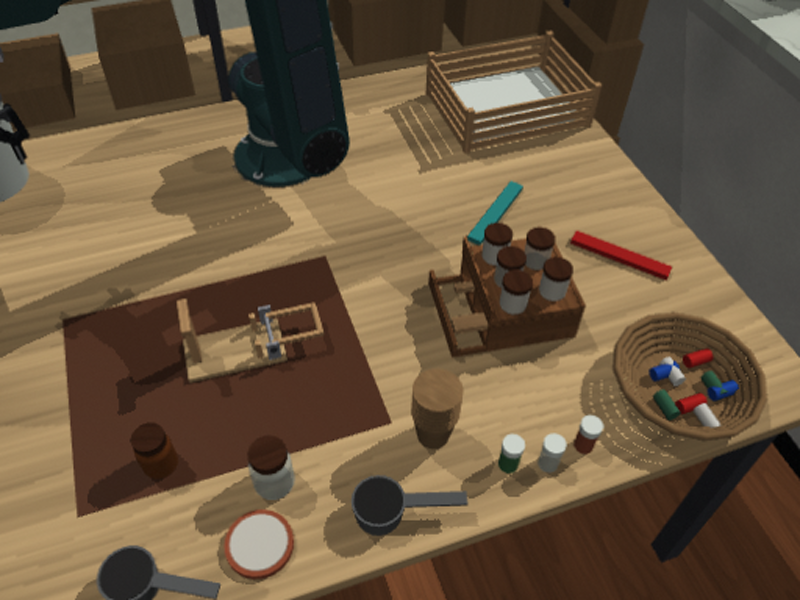

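View pics/top.png

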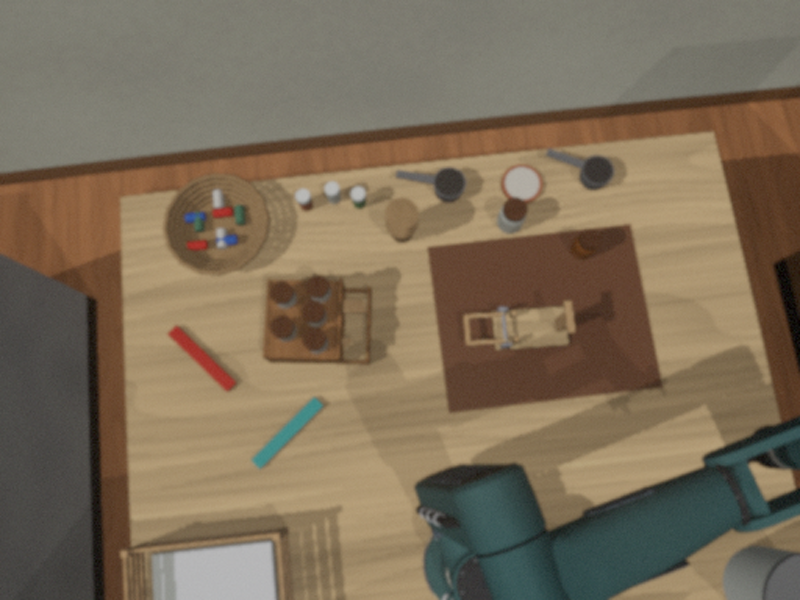

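The scene picture shows the rack at about (505,300), with its front lip at left (440,320) and two bays. The stand is at about (250,340), with its leg lying flat to the right and the post at the left (185,330). The red bar (620,255) and turquoise bar (495,210) are look-alikes lying on the table. In the top picture the rack is at (320,325) and the stand at (520,328).

Next I'll enlarge the rack bays and the stand.

```bash
python3 - <<'E'
from h import *
i,p,d=load('scene'); i2,p2,d2=load('top')
a=cv2.resize(p[150:235,265:380,::-1],(460,340),interpolation=cv2.INTER_CUBIC)
b=cv2.resize(p2[170:240,160:250,::-1],(340,264),interpolation=cv2.INTER_CUBIC)
c=cv2.resize(p[180:250,105:220,::-1],(440,268),interpolation=cv2.INTER_CUBIC)
e=cv2.resize(p2[185:230,285:375,::-1],(340,170),interpolation=cv2.INTER_CUBIC)
m=np.zeros((600,800,3),np.uint8); m[:340,:460]=a; m[:264,460:]=b; m[332:600,:440]=c[:268]; m[340:510,460:]=e
cv2.imwrite('pics/c1.png',m)
P=cloud(i2,d2); 
# table z
print(np.median(P[250:260,200:210,2]),P[250:260,200:210,2].std())
for (nm,ro) in(('stand',(185,230,285,375)),('rack',(170,240,160,250))):
    Q=P[ro[0]:ro[1],ro[2]:ro[3]].reshape(-1,3)
    h=np.histogram(Q[:,2],bins=np.arange(-.01,.17,.01)); print(nm,h[0])
E
```

```text
0.0007193696703740038 0.007014530940681181
stand [1006 1877  678   21   51  205   46    9    5    7    7    8   13   88
    9    0    0]
rack [1816 1395   88   70  244   46   16   22   33 1061  329   69  124   51
   20  537  343]
```

View pics/c1.png

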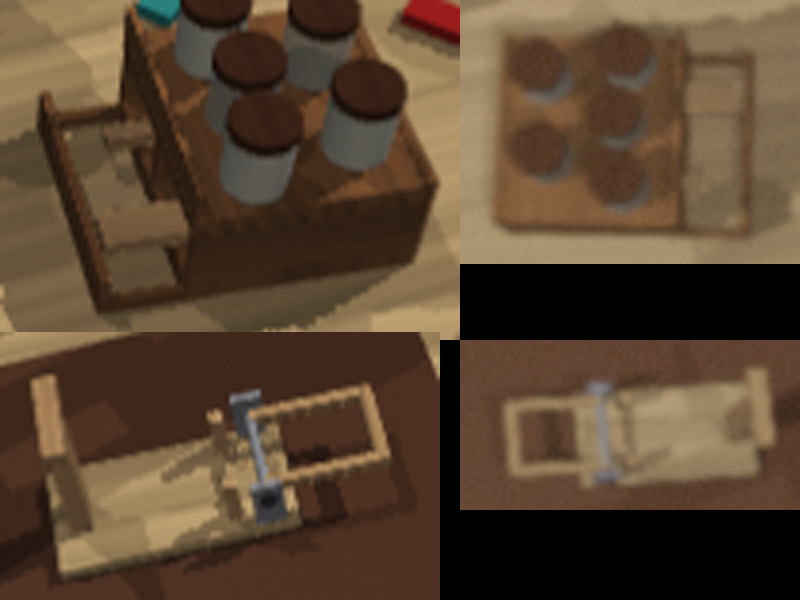

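The crop settles which is which. In the +x bay (crop (145,222), scene picture px ≈ (302,205) at 512 scale) lies a wide wooden bar reaching the lip: that is the rail. In the −x bay (crop (140,130)) lies a narrow short piece: the stick. The red and turquoise bars lie outside on the table, so they are only look-alikes. The stand crop shows the leg's U frame lying flat towards +y, its cross-bar at (375,425), and the post cross-piece at (45,410).

```bash
python3 - <<'E'
from h import *
i2,p2,d2=load('top'); i1,p1,d1=load('scene')
for n,(i,p,d),ro in(('top',(i2,p2,d2),(170,240,160,375)),('scene',(i1,p1,d1),(150,250,100,380))):
    P=cloud(i,d); hsv=cv2.cvtColor(p,cv2.COLOR_RGB2HSV)
    def rect(m,z,nm):
        m=m.astype(np.uint8); k,l,s,c=cv2.connectedComponentsWithStats(m)
        j=1+s[1:,4].argmax(); v,u=np.nonzero(l==j)
        X=np.array([onz(i,a,b,z) for a,b in zip(u,v)])[:,:2].astype(np.float32)
        r=cv2.minAreaRect(X*1000); print(n,nm,s[j],np.round(r[0],1),np.round(r[1],1),round(r[2],1),'depth z',round(float(np.median(P[v,u,2])),4),np.round(np.median(P[v,u],0),3))
    Z=P[...,2]; box=np.zeros(Z.shape,bool); box[ro[0]:ro[1],ro[2]:ro[3]]=1
    X,Y=P[...,0],P[...,1]
    st=box&(Y<.1)
    rect(st&(Z>.1)&(Z<.15),.126,'post top')
    rect(box&(Y>.1)&(Z>.105)&(Z<.125),.115,'upstand')
    rect(box&(Y>.1)&(Z>.078)&(Z<.098),.088,'deck')
    rect(st&(Z>.025)&(Z<.06),.045,'leg')
    b,h=hsv[...,2],hsv[...,0]
    rect(st&(b>110)&(h>10),.012,'light stand')
    print(np.round(P[0,0],2))
    # light mask + Z near .036 for rail
    rect(box&(Y>.1)&(Z>.022)&(Z<.045),.036,'rail/lip')
E
python3 -c "
from h import *
i=eyes.camera_info('wrist'); s=ctrl.state(); from scipy.spatial.transform import Rotation as R
r=R.from_rotvec(s['eef_rot']).as_matrix(); Rc=np.array(i['R']); o=-Rc.T@i['t']
print(i['vfov'],i['k1'],s['eef_pos'],r.round(3),'cam in tool',r.T@(o-s['eef_pos']),(r.T@Rc.T).round(3),s)"
```

```text
top post top [360 193   8  20 118] [ 496.5 -266.6] [22.9 66.6] 87.3 depth z 0.1251 [ 0.497 -0.269  0.125]
top upstand [215 178   4  52 102] [554.5 226.6] [  6.9 177. ] 82.3 depth z 0.1134 [0.554 0.228 0.113]
top deck [ 168  179   49   51 1365] [568.1 314.1] [164.9 177. ] 83.2 depth z 0.0874 [0.553 0.32  0.087]
top leg [297 197  31  26 258] [503.3 -99.8] [102.5  91.8] 88.5 depth z 0.0444 [ 0.506 -0.104  0.044]
top light stand [ 250  170   35   70 1837] [551.4  52.4] [ 95.4 269. ] 90.0 depth z -0.0003 [ 0.55   0.052 -0.   ]
[1.4  0.95 0.18]
top rail/lip [219 192  15   9 128] [593.  197.2] [50.6 29.5] 83.3 depth z 0.0352 [0.592 0.196 0.035]
scene post top [264 235  32  15 360] [748.2  74.7] [72.7 39.7] 71.0 depth z 0.1353 [0.757 0.071 0.135]
scene upstand [297 152  20  49 156] [562.9 225. ] [ 10.1 177. ] 82.5 depth z 0.1132 [0.571 0.225 0.113]
scene deck [ 296  156   79   52 1266] [571.5 309.1] [177.5 192.7] 82.4 depth z 0.0878 [0.628 0.284 0.088]
scene leg [165 193  43  35 492] [511.7 -99.6] [101.7 111.6] 87.0 depth z 0.0445 [ 0.515 -0.109  0.045]
scene light stand [ 100  150  196  100
[... 457 characters left out ...]
.    -0.322  0.947]] {'time': 0.1, 'joint_pos': array([-1.32207565e+00,  8.78931907e-02,  1.37209650e+00,  1.65681164e-05,
        1.68357991e+00, -1.03086776e-01]), 'dq': array([ 0.0005481 , -0.00044483, -0.00113566,  0.0004367 , -0.0005639 ,
        0.00038418]), 'effort': array([ 2.38361659e-03, -3.53016150e+01, -3.14218318e+01,  5.64679738e-05,
        7.90979422e-03, -1.14565432e-05]), 'eef_pos': array([ 0.18942704, -0.515886  ,  0.23025291]), 'eef_rot': array([-3.09117111e+00, -5.49430005e-01,  2.00004131e-04]), 'wrist_force': array([-0.09160215, -0.5356037 ,  0.19389583]), 'moment': array([-0.0472541 , -0.00673925, -0.01755723]), 'gripper_force': 0.0, 'finger_gap': 0.9981067035620741}
```

```bash
cat >> h.py <<'E'
from scipy.spatial.transform import Rotation as Ro
def tool(yaw,tilt=0,e=0):
    # tool x heading yaw (deg), z down, then tilt (deg) about tool y
    c,s=np.cos(np.radians(yaw)),np.sin(np.radians(yaw))
    return Ro.from_matrix(np.array([[c,s,0],[s,-c,0],[0,0,-1.]]))*Ro.from_euler('y',tilt,degrees=True)
def row(pos,R):
    s=ctrl.state(); A=Ro.from_rotvec(s['eef_rot'])
    d=A.inv().apply(np.array(pos)-s['eef_pos'])/.5; r=(A.inv()*R).as_rotvec()/np.pi
    print(np.round(d,4),np.round(r,4))
E
python3 -c "
from h import *
row([.505,-.052,.2],tool(-2.4))"
```

```text
[ 0.9122 -0.6533  0.062 ] [-6.000e-04  1.000e-04  1.253e-01]
```

```bash
python3 -m jog '[[[0.912,-0.653,0.062,0,0,0.125],[0.912,-0.653,0.062,0,0,0.125],[0.912,-0.653,0.062,0,0,0.125],[0.912,-0.653,0.062,0,0,0.125],[0.912,-0.653,0.062,0,0,0.125],[0.912,-0.653,0.062,0,0,0.125],[0.912,-0.653,0.062,0,0,0.125],[0.912,-0.653,0.062,0,0,0.125],[0.912,-0.653,0.062,0,0,0.125],[0.912,-0.653,0.062,0,0,0.125],[0.912,-0.653,0.062,0,0,0.125],[0.912,-0.653,0.062,0,0,0.125]]]' 0.2 40
python3 - <<'E'
from h import *
i,p,d=snap('wrist'); cv2.imwrite('pics/w1.png',p[...,::-1]); P=cloud(i,d)
for nm,z0,z1,zc in(('leg',.03,.06,.045),('post',.11,.14,.126)):
    m=((P[...,2]>z0)&(P[...,2]<z1)&(P[...,1]<.05)).astype(np.uint8)
    k,l,s,c=cv2.connectedComponentsWithStats(m); j=1+s[1:,4].argmax() if k>1 else 0
    v,u=np.nonzero(l==j); r=cv2.minAreaRect((P[v,u,:2]*1000).astype(np.float32)); print(nm,s[j],np.round(r[0],1),np.round(r[1],1),r[2])
E
```

```text
time: 1.6
eef_pos: [0.5045, -0.054, 0.2003]
eef_rot: [3.14, -0.067, -0.001]
wrist_force: [-0.5, 0.2, 0.1]
finger_gap: 0.403
gripper_force: 0.0
leg [ 251  120  116   99 3690] [ 510.6 -100.2] [101.8  91.4] 86.71266174316406
post [508 221   4  16  38] [ 472.2 -260.4] [12.7  2.3] 4.7639970779418945
```

View pics/w1.png

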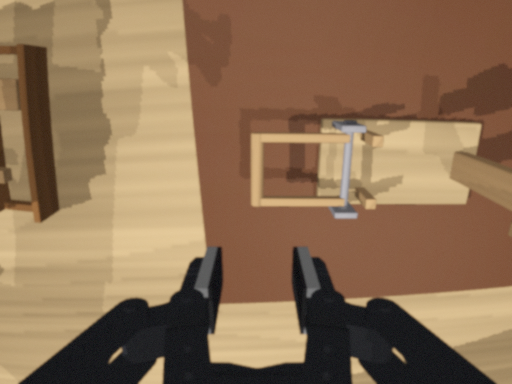

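The wrist picture shows the leg's U frame, cross-bar at column ≈257 (rows 134–206), side bars at rows ≈138 and 203, and the steel hinge pin at (347,170).

```bash
python3 - <<'E'
from h import *
i,p,d=load('wrist'); 
hsv=cv2.cvtColor(p,cv2.COLOR_RGB2HSV).astype(int)
m=((p[...,0].astype(int)+p[...,1]>250)).astype(np.uint8)
r=p[150:190:10].astype(int); 
bar=[]
for v in range(148,193):
    us=np.nonzero(m[v,235:285])[0]+235; us=us[us<275]; bar.append((us.min(),us.max(),v))
bar=np.array(bar,float); 
A=np.array([onz(i,(a+b+1)/2-.5,v,.04) for a,b,v in bar]); f=np.polyfit(A[:,0],A[:,1],1)
print('bar width px',(bar[:,1]-bar[:,0]+1).mean(),'mean',A.mean(0),'angle',np.degrees(np.arctan(f[0])))
# bar outer ends rows along col 257
vs=np.nonzero(m[120:220,257])[0]+120; e=[onz(i,257,vs.min(),.04),onz(i,257,vs.max(),.04)]; print(vs.min(),vs.max(),e)
# side bars: centre rows over cols 270..315
for lo,hi in((128,150),(192,212)):
    S=[]
    for u in range(272,312):
        q=np.nonzero(m[lo:hi,u])[0]+lo; S.append(onz(i,u,q.mean(),.045))
    S=np.array(S); g=np.polyfit(S[:,1],S[:,0],1); print('side',S.mean(0),'stand y heading',90-np.degrees(np.arctan(g[0])))
# pin
b=(p[...,2].astype(int)>p[...,0].astype(int)-5)&(p[...,2]>90)
S=[]
for v in range(140,200):
    q=np.nonzero(b[v,330:365])[0]
    if len(q): S.append(onz(i,330+q.mean(),v,.041))
S=np.array(S); g=np.polyfit(S[:,0],S[:,1],1); print('pin',S.mean(0),np.degrees(np.arctan(g[0])))
row([A[:,0].mean(),A[:,1].mean(),.021],tool(-2.9))
E
```

```text
bar width px 13.244444444444444 mean [ 0.5101907  -0.05428991  0.04      ] angle -3.1662794520721174
133 207 [array([ 0.54522669, -0.0566375 ,  0.04      ]), array([ 0.47287312, -0.05351313,  0.04      ])]
side [ 0.54044408 -0.0877097   0.045     ] stand y heading 87.37825181356101
side [ 0.47818362 -0.08703632  0.045     ] stand y heading 86.37768659236795
pin [ 0.50588471 -0.13953138  0.041     ] -2.343472175741297
[ 1.130e-02 -2.000e-04  3.589e-01] [ 0.0001 -0.      0.0023]
```

Sizes agree: side bars 62 mm apart, bar to hinge 85 mm, bar about 72 mm long. Heading is about 87°, bar at (0.510, −0.0545). I'll descend on the bar and close gently.

```bash
python3 -m jog '[[[0.011,0,0.12,0,0,0.002],[0.011,0,0.24,0,0,0.002],[0.011,0,0.33,0,0,0.002],[0.011,0,0.359,0,0,0.002],[0.011,0,0.359,0,0,0.002],[0.011,0,0.359,0,0,0.002]]]' && python3 -m jog '[[[0,0,0,0,0,0],[0,0,0,0,0,0],[0,0,0,0,0,0],[0,0,0,0,0,0],[0,0,0,0,0,0],[0,0,0,0,0,0]]]' 1 25
python3 - <<'E'
from h import *
s=ctrl.state(); h=np.array([.506,-.1395,.04]); R=Ro.from_rotvec(s['eef_rot'])
# waypoints: bar arc in stand yz plane relative to start, in tool axes/.5
yd=np.array([.0506,.9987,0]); a0=0
for a in range(10,111,10):
    t=np.radians(a); dp=.085*((np.cos(t)-1)*yd+np.array([0,0,np.sin(t)])); print(a,np.round(R.inv().apply(dp)/.5,3))
E
```

```text
time: 2.4
eef_pos: [0.5126, -0.0537, 0.0235]
eef_rot: [3.14, -0.075, 0.008]
wrist_force: [0.8, -1.0, -0.4]
finger_gap: 0.401
gripper_force: 0.0
time: 3.15
eef_pos: [0.5122, -0.0543, 0.023]
eef_rot: [3.138, -0.074, 0.006]
wrist_force: [-1.7, -3.4, 7.1]
finger_gap: 0.133
gripper_force: 24.8
10 [ 0.     0.003 -0.03 ]
20 [ 0.     0.01  -0.058]
30 [ 0.     0.023 -0.085]
40 [ 0.     0.04  -0.109]
50 [ 0.     0.061 -0.13 ]
60 [ 0.     0.085 -0.147]
70 [ 0.     0.112 -0.159]
80 [ 0.     0.141 -0.167]
90 [ 0.    0.17 -0.17]
100 [-0.     0.2   -0.167]
110 [-0.     0.229 -0.159]
```

The gap is 11.3 mm, so the bar is held. Swinging along the arc.

```bash
python3 -m jog '[[[0,0.003,-0.03,0,0,0],[0,0.01,-0.058,0,0,0],[0,0.023,-0.085,0,0,0],[0,0.04,-0.109,0,0,0],[0,0.061,-0.13,0,0,0],[0,0.085,-0.147,0,0,0],[0,0.112,-0.159,0,0,0],[0,0.141,-0.167,0,0,0],[0,0.17,-0.17,0,0,0],[0,0.2,-0.167,0,0,0],[0,0.215,-0.163,0,0,0],[0,0.215,-0.163,0,0,0]]]'
```

```text
time: 4.65
eef_pos: [0.5071, -0.1613, 0.1052]
eef_rot: [3.139, -0.075, 0.008]
wrist_force: [0.3, -1.4, 6.5]
finger_gap: 0.128
gripper_force: 27.0
```

```bash
python3 -m jog '[[[0,0,0,0,0,0],[0,0,0,0,0,0],[0,0.01,0,0,0,0],[0,0.01,0,0,0,0],[0,0.01,0,0,0,0],[0,0.01,-0.1,0,0,0],[0,0.01,-0.2,0,0,0],[0,0.01,-0.3,0,0,0],[0,0.01,-0.32,0,0,0],[0,0.01,-0.32,0,0,0]]]' 0
python3 - <<'E'
from h import *
i,p,d=snap('scene'); P=cloud(i,d); w=snap('wrist')
print(P[...,2][180:250,100:220].max())
m=np.zeros((480,800,3),np.uint8)
m[:,:440]=cv2.resize(p[170:250,105:215,::-1],(440,480)) if 0 else 0
a=cv2.resize(p[170:250,105:215,::-1],(440,320),interpolation=cv2.INTER_CUBIC); m[:320,:440]=a; m[:270,440:]=cv2.resize(w[1][...,::-1],(360,270))
cv2.imwrite('pics/c2.png',m)
row([.573,.12,.22],tool(82.4,0)); 
E
```

```text
time: 5.9
eef_pos: [0.5054, -0.1653, 0.2626]
eef_rot: [3.14, -0.074, 0.002]
wrist_force: [-0.3, -1.1, -0.4]
finger_gap: 0.499
gripper_force: 0.0
1.0513042715120264
[ 0.1102 -0.5756  0.0805] [-0.0012  0.0006 -0.4728]
```

View pics/c2.png

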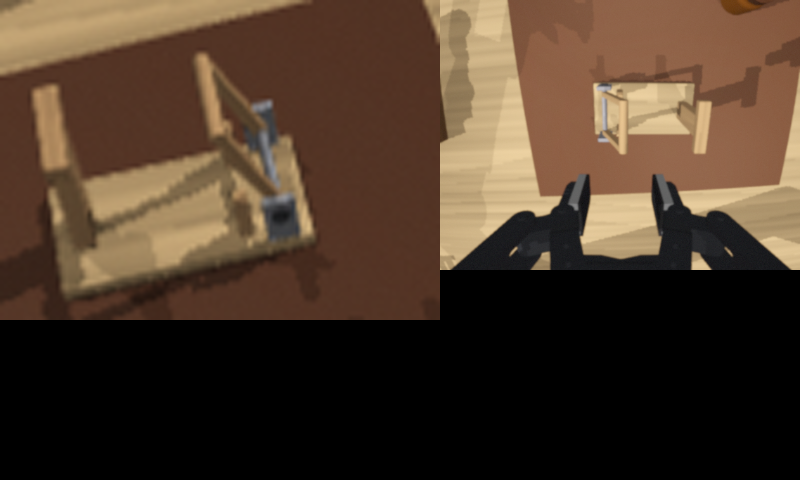

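The leg stands by itself, leaning towards the post and against its stop: scene crop bar end (205,60), wrist view bar at (622,120) with the post cross-piece at (703,127). I'll measure the supports from this wrist view and then go to a tilted pre-grasp pose at the rack.

```bash
python3 - <<'E'
from h import *
i,p,d=load('wrist'); P=cloud(i,d)
m=((P[...,2]>.112)&(P[...,2]<.14)&(P[...,1]<-.1)&(P[...,0]>.43)).astype(np.uint8)
k,l,s,c=cv2.connectedComponentsWithStats(m)
for j in range(1,k):
    if s[j,4]<100: continue
    v,u=np.nonzero(l==j); X=np.array([onz(i,a,b,.126) for a,b in zip(u,v)])[:,:2]*1000
    r=cv2.minAreaRect(X.astype(np.float32)); print(s[j],np.round(r[0],1),np.round(r[1],1),r[2],np.median(P[v,u,2]))
row([.581,.109,.188],tool(82.4,28))
E
```

```text
[ 251  140   17   79 1057] [ 507.4 -167.9] [13.6 71.3] 87.80089569091797 0.12453831308156521
[ 358  142   29   77 1637] [ 502.  -267.1] [20.3 70.4] 87.41986083984375 0.12535158797131501
[ 0.1274 -0.5543  0.1444] [ 0.1142  0.1262 -0.4629]
```

```bash
python3 -m jog '[[[0.03,-0.15,-0.03,0,0,0],[0.127,-0.554,0.144,0.114,0.126,-0.463],[0.127,-0.554,0.144,0.114,0.126,-0.463],[0.127,-0.554,0.144,0.114,0.126,-0.463],[0.127,-0.554,0.144,0.114,0.126,-0.463],[0.127,-0.554,0.144,0.114,0.126,-0.463],[0.127,-0.554,0.144,0.114,0.126,-0.463],[0.127,-0.554,0.144,0.114,0.126,-0.463],[0.127,-0.554,0.144,0.114,0.126,-0.463],[0.127,-0.554,0.144,0.114,0.126,-0.463],[0.127,-0.554,0.144,0.114,0.126,-0.463],[0.127,-0.554,0.144,0.114,0.126,-0.463]]]' 0
python3 - <<'E'
from h import *
row([.581,.109,.188],tool(82.4,28))
i,p,d=snap('wrist'); cv2.imwrite('pics/w2.png',cv2.resize(p[...,::-1],(800,600)))
E
```

```text
time: 7.5
eef_pos: [0.5811, 0.1086, 0.189]
eef_rot: [-2.089, -1.828, -0.519]
wrist_force: [0.4, -0.4, 0.7]
finger_gap: 0.501
gripper_force: 0.0
[-0.0003 -0.0004  0.0021] [0.0004 0.0007 0.    ]
```

View pics/w2.png

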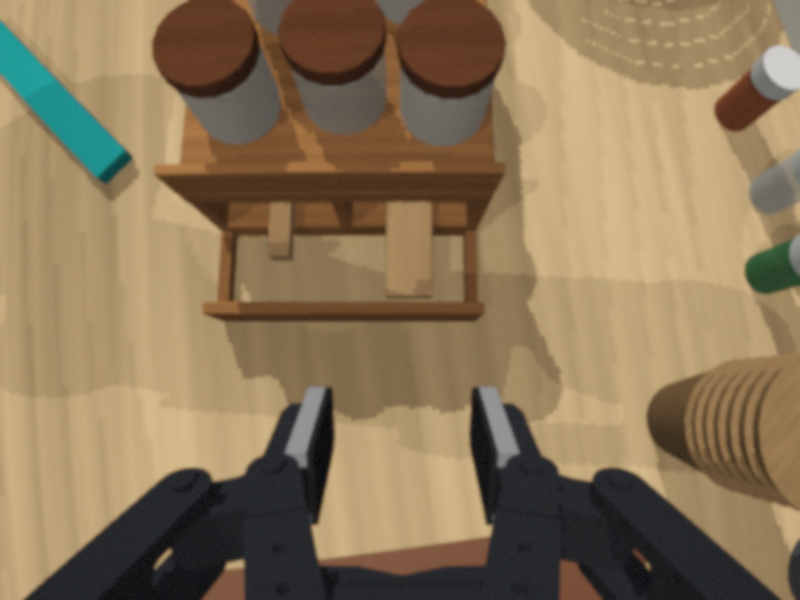

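The picture shows the rail at (409,250) of 800 px (386–432 wide, front end at ≈(409,296)) just behind the lip at row ≈310. The narrow stick is in the left bay at (280,230).

```bash
python3 - <<'E'
from h import *
i,p,d=load('wrist'); g=cv2.cvtColor(p,cv2.COLOR_RGB2GRAY).astype(float)
for v in(140,155,170,178): print(v,g[v,238:286:1].astype(int))
print('col262',[(v,int(g[v,262])) for v in range(122,206)])
E
```

```text
140 [ 92  90  92  92  93  92  94  93  99 115 132 139 141 144 143 140 140 141
 140 139 136 137 137 138 139 139 141 140 140 138 138 137 136 136 137 135
 131 120 101  84  79  79  81  89  91  93  92  94]
155 [139 139 139 137 139 140 139 136 130 131 138 141 141 143 141 141 140 139
 137 137 138 136 136 137 140 139 137 138 138 139 136 135 134 135 135 134
 131 123 114 116 119 121 123 125 123 123 122 123]
170 [139 140 139 140 139 139 139 138 134 136 139 141 142 141 143 142 140 139
 139 137 139 136 134 134 137 137 138 137 137 136 135 135 134 134 134 132
 129 124 118 114 119 118 120 122 123 124 124 126]
178 [121 118 121 119 118 118 119 118 123 131 138 140 141 141 141 141 141 141
 138 137 136 137 135 136 137 137 137 136 131 131 130 128 127 129 126 125
 121 114 111 112 114 118 118 121 121 124 123 124]
col262 [(122, 63), (123, 61), (124, 63), (125, 55), (126, 56), (127, 59), (128, 81), (129, 107), (130, 129), (131, 137), (132, 139), (133, 139), (134, 138), (135, 139), (136, 140), (137, 140), (138, 141), (139, 139), (140, 139), (141, 141), (142, 141), (143, 138), (144, 139), (145, 139), (146, 140), (147, 138), (148, 138), (149, 139), (150, 140), (151, 139), (152, 138), (153, 139), (154, 138), (155, 140), (156, 139), (157, 138), (158, 139), (159, 137), (160, 137), (161, 137), (162, 137), (163, 137), (164, 138), (165, 138), (166, 136), (167, 138), (168, 137), (169, 137), (170, 137), (171, 137), (172, 137), (173, 136), (174, 137), (175, 137), (176, 137), (177, 136), (178, 137), (179, 134), (180, 137), (181, 137), (182, 137), (183, 136), (184, 136), (185, 135), (186, 136), (187, 132), (188, 119), (189, 97), (190, 93), (191, 104), (192, 108), (193, 97), (194, 86), (195, 83), (196, 84), (197, 79), (198, 79), (199, 75), (200, 67), (201, 55), (202, 50), (203, 49), (204, 54), (205, 78)]
```

```bash
python3 - <<'E'
from h import *
i,p,d=load('wrist')
L=np.array([onz(i,u,v,.036) for u,v in((246.8,140),(246.3,155),(246.3,170),(246.3,178))])
Rr=np.array([onz(i,u,v,.036) for u,v in((275.4,140),(275.3,155),(275.1,170),(275.1,178))])
print(L.round(4),Rr.round(4)); C=(L+Rr)/2
print('width',np.linalg.norm((L-Rr)[:,:2],axis=1)); g=np.polyfit(C[:,1],C[:,0],1); print('heading',90-np.degrees(np.arctan(g[0])))
print('front bottom z22',onz(i,261,188.3,.022))
P=cloud(i,d)
# lip: bottom/top edges at two columns
g=cv2.cvtColor(p,cv2.COLOR_RGB2GRAY).astype(float)
for u in(160,190,220,240,285):print('lip',u,[int(x) for x in g[186:206,u]], onz(i,u,194,.038))
# upstand top: edges
for u in(110,150,200,250,300):print('up',u,[int(x) for x in g[98:120,u]],onz(i,u,108,.115))
q=(P[...,2]>.108)&(P[...,2]<.122)&(P[...,1]<.26)
v,u=np.nonzero(q); X=np.array([onz(i,a,b,.115) for a,b in zip(u,v)])[:,:2]*1000; r=cv2.minAreaRect(X.astype(np.float32)); print(r)
E
```

```text
[[0.5867 0.2224 0.036 ]
 [0.5843 0.2069 0.036 ]
 [0.5823 0.1916 0.036 ]
 [0.5813 0.1836 0.036 ]] [[0.6153 0.2186 0.036 ]
 [0.613  0.203  0.036 ]
 [0.6106 0.1878 0.036 ]
 [0.6094 0.1798 0.036 ]]
width [0.0288503  0.0289959  0.02855622 0.02843489]
heading 81.64496002094204
front bottom z22 [0.59478377 0.1739107  0.022     ]
lip 160 [128, 131, 133, 139, 144, 142, 133, 104, 85, 79, 79, 82, 80, 78, 71, 59, 54, 51, 56, 78] [0.49524862 0.17861712 0.038     ]
lip 190 [118, 117, 119, 117, 118, 118, 111, 94, 85, 81, 82, 80, 80, 79, 71, 57, 51, 47, 57, 78] [0.52469848 0.1746647  0.038     ]
lip 220 [120, 120, 119, 120, 120, 119, 111, 96, 86, 81, 81, 79, 76, 73, 66, 53, 53, 50, 56, 80] [0.55383002 0.17075764 0.038     ]
lip 240 [119, 119, 118, 119, 118, 116, 112, 98, 87, 83, 80, 79, 79, 75, 66, 56, 47, 51, 53, 73] [0.57314981 0.16816792 0.038     ]
lip 285 [123, 123, 122, 122, 122, 122, 114, 98, 86, 85, 81, 80, 80, 75, 68, 55, 49, 53, 53, 77] [0.61656984 0.16235176 0.038     ]
up 110 [186, 186, 187, 187, 185, 184, 174, 155, 139, 131, 129, 126, 116, 102, 78, 62, 57, 57, 55, 53, 56, 60] [0.48173    0.23711591 0.115     ]
up 150 [93, 90, 91, 89, 88, 87, 89, 93, 96, 97, 97, 95, 87, 76, 65, 61, 58, 58, 55, 59, 55, 58] [0.51383808 0.23207474 0.115     ]
up 200 [119, 116, 115, 118, 119, 122, 123, 125, 124, 124, 120, 110, 90, 67, 56, 58, 61, 56, 55, 59, 58, 57] [0.55286815 0.22628928 0.115     ]
up 250 [86, 85, 83, 87, 87, 86, 89, 90, 95, 100, 103, 99, 81, 64, 60, 58, 61, 58, 57, 56, 58, 54] [0.59130179 0.22094292 0.115     ]
up 300 [92, 89, 86, 85, 85, 84, 85, 87, 87, 87, 88, 84, 76, 63, 58, 57, 59, 59, 57, 54, 57, 55] [0.62972436 0.21593829 0.115     ]
((649.458251953125, 181.92311096191406), (121.07587432861328, 355.2037658691406), 54.333656311035156)
```

Lip-to-upstand spacing measures 52 mm (it should be 52), the rail is about 29 mm wide, and it sits 42 mm off the rack centre, all as described. The centreline heading is about 82°. Computing the approach.

```bash
python3 - <<'E'
from h import *
row([.5975,.1977,.014],tool(82.2,28))
E
```

```text
[-0.0043  0.0079  0.3948] [0.0001 0.0007 0.0012]
```

```bash
python3 -m jog '[[[-0.004,0.008,0.05,0,0,0.001],[-0.004,0.008,0.1,0,0,0.001],[-0.004,0.008,0.15,0,0,0.001],[-0.004,0.008,0.15,0,0,0.001],[-0.004,0.008,0.15,0,0,0.001]]]' 0.1
python3 - <<'E'
from h import *
i,p,d=snap('wrist'); cv2.imwrite('pics/w3.png',cv2.resize(p[...,::-1],(800,600)))
row([.5975,.1977,.014],tool(82.2,28))
E
```

```text
time: 8.18
eef_pos: [0.5908, 0.1408, 0.1241]
eef_rot: [-2.091, -1.827, -0.523]
wrist_force: [-0.0, 0.5, -0.1]
finger_gap: 0.452
gripper_force: 0.0
[-0.0019 -0.0038  0.2492] [0.0012 0.0006 0.0009]
```

View pics/w3.png

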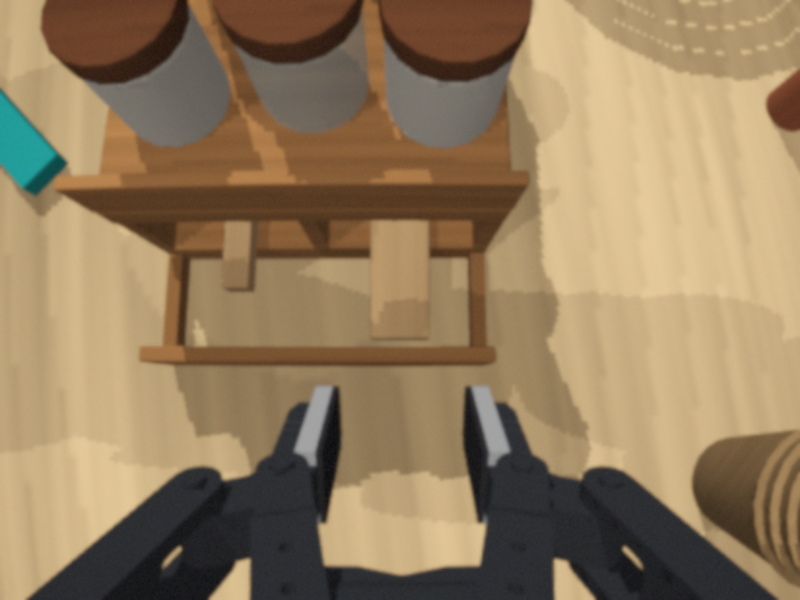

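The picture shows the rail at columns 371–430, centred at 400 between the fingers (midpoint ≈402). Its front end is at row 338 and the lip's inner edge at row 346.

```bash
python3 - <<'E'
from h import *
i,p,d=load('wrist'); k=.64
for z in(.022,.036): print(z,onz(i,400*k,339*k,z))
print('lip',onz(i,400*k,346*k,.038)); 
for v in(240,320): print([onz(i,u*k,v*k,.036).round(4) for u in(370.5,430.5)])
print('up',onz(i,400*k,185*k,.115))
E
```

```text
0.022 [0.59498531 0.17152306 0.022     ]
0.036 [0.59478512 0.17021621 0.036     ]
lip [0.59429409 0.16663086 0.038     ]
[array([0.5867, 0.2223, 0.036 ]), array([0.617 , 0.2182, 0.036 ])]
[array([0.5816, 0.1816, 0.036 ]), array([0.6111, 0.1775, 0.036 ])]
up [0.60109287 0.21753665 0.115     ]
```

```bash
python3 -m jog '[[[-0.001,-0.001,0.06,0.001,0,0.001],[-0.001,-0.001,0.12,0.001,0,0.001],[-0.001,-0.001,0.17,0.001,0,0.001],[-0.001,-0.001,0.21,0.001,0,0.001],[-0.001,-0.001,0.235,0.001,0,0.001],[-0.001,-0.001,0.248,0.001,0,0.001],[-0.001,-0.001,0.248,0.001,0,0.001]]]' && python3 -m jog '[[[0,0,0,0,0,0],[0,0,0,0,0,0],[0,0,0,0,0,0],[0,0,0,0,0,0],[0,0,0,0,0,0],[0,0,0,0,0,0]]]' 1 90
python3 - <<'E'
from h import *
s=ctrl.state(); R=Ro.from_rotvec(s['eef_rot']); M=R.as_matrix(); print('tilt',np.degrees(np.arcsin(np.hypot(M[0,2],M[1,2]))),'z',M[:,2].round(3))
# rail pivot: back bottom edge; 200-20=180 behind grasp along rail, z .022. lift by a about rack x (tool y) through pivot
yr=np.array([.134,.991,0]); tcp=np.array(s['eef_pos']); g=tcp-.017*M[:,2]; piv=g+.18*yr; piv[2]=.022
ax=np.cross(yr,[0,0,1.])
print('grasp',g)
for a in(2,4,6,8,9):
    Q=Ro.from_rotvec(-np.radians(a)*ax); t=piv+Q.apply(tcp-piv); print(a,np.round(R.inv().apply(t-tcp)/.5,4),np.round((R.inv()*Q*R).as_rotvec()/np.pi,4),t[2], (piv+Q.apply(g-piv))[2])
# then axial pull along rail axis at 9deg
Q=Ro.from_rotvec(-np.radians(9)*ax); print('axial 100mm from 9deg, start tool axes',R.inv().apply(-.1*Q.apply(yr))/.5)
E
```

```text
time: 9.1
eef_pos: [0.598, 0.1979, 0.0133]
eef_rot: [-2.091, -1.823, -0.517]
wrist_force: [-0.1, -0.5, 0.3]
finger_gap: 0.449
gripper_force: 0.0
time: 9.85
eef_pos: [0.5985, 0.1977, 0.014]
eef_rot: [-2.092, -1.823, -0.519]
wrist_force: [-0.2, -2.8, 5.8]
finger_gap: 0.333
gripper_force: 88.9
tilt 27.89853225806028 z [ 0.063  0.464 -0.884]
grasp [0.59743303 0.18980693 0.02903762]
2 [ 0.0053 -0.     -0.0108] [-0.     -0.0111 -0.    ] 0.020022798377359426 0.03531547537999817
4 [ 0.011  -0.     -0.0214] [-0.0001 -0.0222 -0.    ] 0.026034604366552853 0.04157710642694981
6 [ 0.0171 -0.     -0.0318] [-0.0001 -0.0333 -0.    ] 0.032041494629952136 0.04781488490291942
8 [ 0.0235 -0.     -0.0419] [-0.0001 -0.0444 -0.    ] 0.038036150426305926 0.05402121075452712
9 [ 0.0268 -0.     -0.0469] [-0.0001 -0.05   -0.    ] 0.041026607125157016 0.05711021415578478
axial 100mm from 9deg, start tool axes [-0.15994193  0.00049132 -0.12008255]
```

The rail is gripped (gap 28 mm, 89 N). I'll lift the front end about the back edge by 9°.

```bash
python3 -m jog '[[[0.005,0,-0.011,0,-0.011,0],[0.011,0,-0.021,0,-0.022,0],[0.017,0,-0.032,0,-0.033,0],[0.0235,0,-0.042,0,-0.044,0],[0.027,0,-0.047,0,-0.05,0],[0.027,0,-0.047,0,-0.05,0]]]'
python3 - <<'E'
from h import *
s=ctrl.state(); R=Ro.from_rotvec(s['eef_rot']); M=R.as_matrix(); t=np.degrees(np.arcsin(np.hypot(M[0,2],M[1,2]))); print('tilt',t,M.round(3))
print(s['wrist_force'],s['moment'])
i,p,d=snap('wrist'); i1,p1,d1=snap('scene')
a=cv2.resize(p1[150:235,265:380,::-1],(400,300),interpolation=cv2.INTER_CUBIC); b=cv2.resize(p[...,::-1],(400,300))
cv2.imwrite('pics/c3.png',np.hstack([a,b]))
E
```

```text
time: 10.6
eef_pos: [0.5981, 0.1994, 0.0403]
eef_rot: [-2.187, -1.907, -0.363]
wrist_force: [0.4, -0.1, 0.7]
finger_gap: 0.331
gripper_force: 88.6
tilt 18.92045326981567 [[ 0.129  0.991  0.042]
 [ 0.937 -0.136  0.321]
 [ 0.324 -0.002 -0.946]]
[ 0.38072523 -0.14675522  0.72777025] [ 0.18115491 -0.19469877 -0.13414244]
```

View pics/c3.png

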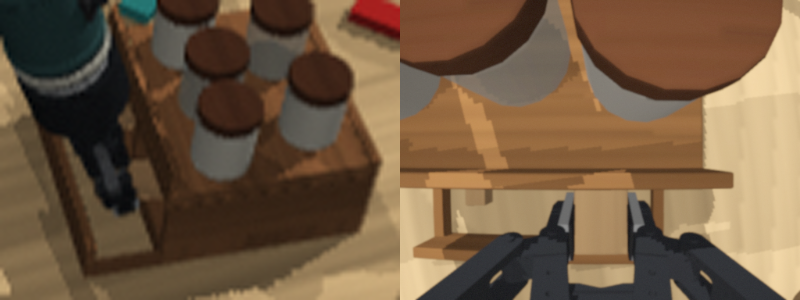

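The pictures show the rail's front end raised between the fingers above the lip, with the stick (wrist crop (480,195)) untouched. Drawing it out along its axis.

```bash
python3 -m jog '[[[-0.0305,0,-0.021,0,0,0],[-0.061,0,-0.041,0,0,0],[-0.103,0,-0.064,0,0,0],[-0.1475,0,-0.087,0,0,0],[-0.192,0,-0.111,0,0,0],[-0.236,0,-0.134,0,0,0],[-0.28,0,-0.158,0,0,0],[-0.324,0,-0.181,0,0,0],[-0.324,0,-0.181,0,0,0]]]'
python3 - <<'E'
from h import *
s=ctrl.state(); M=Ro.from_rotvec(s['eef_rot']).as_matrix(); g=s['eef_pos']-.017*M[:,2]; print(g,s['wrist_force'])
# lift 0.13 m, level: row
row(np.array(s['eef_pos'])+[0,-.03,.13],Ro.from_rotvec(s['eef_rot']))
E
```

```text
time: 11.82
eef_pos: [0.5731, 0.0151, 0.0738]
eef_rot: [-2.192, -1.903, -0.362]
wrist_force: [0.8, 0.3, -1.4]
finger_gap: 0.336
gripper_force: 88.8
[0.57234853 0.00965294 0.08989947] [ 0.83653999  0.32393919 -1.3880025 ]
[ 0.0277  0.008  -0.2653] [0. 0. 0.]
```

```bash
python3 -m jog '[[[0.007,0.002,-0.07,0,0,0],[0.014,0.004,-0.14,0,0.01,0],[0.021,0.006,-0.21,0,0.03,0],[0.028,0.008,-0.265,0,0.05,0],[0.028,0.008,-0.265,0,0.05,0],[0.028,0.008,-0.265,0,0.05,0]]]'
python3 - <<'E'
from h import *
th=87.2; R=tool(th,28); M=R.as_matrix(); yr=np.array([.0488,.9988,0]); g=np.array([.5035,-.218,.133])-.08*yr
t=g+.017*M[:,2]; print('place tcp',t); row(t+[0,0,.08],R); s=ctrl.state(); print(s['wrist_force'],s['finger_gap'])
E
```

```text
time: 12.58
eef_pos: [0.5728, -0.0116, 0.202]
eef_rot: [-2.091, -1.822, -0.515]
wrist_force: [0.6, -0.3, -1.4]
finger_gap: 0.332
gripper_force: 88.8
place tcp [ 0.49998587 -0.28993251  0.11798989]
[-0.5089 -0.0685 -0.2596] [ 0.0119  0.0007 -0.0253]
[ 0.63448483 -0.31638714 -1.41399635] 0.33201237122216826
```

```bash
python3 -m jog '[[[-0.06,-0.008,-0.03,0.001,0,-0.003],[-0.13,-0.017,-0.066,0.003,0,-0.006],[-0.22,-0.03,-0.112,0.005,0,-0.011],[-0.31,-0.042,-0.158,0.007,0,-0.015],[-0.4,-0.054,-0.204,0.009,0,-0.02],[-0.47,-0.063,-0.24,0.012,0,-0.025],[-0.509,-0.068,-0.26,0.012,0,-0.025],[-0.509,-0.068,-0.26,0.012,0,-0.025],[-0.509,-0.068,-0.26,0.012,0,-0.025]]]'
python3 - <<'E'
from h import *
i,p,d=snap('scene'); j,q,e=snap('top'); w=snap('wrist')
s=ctrl.state(); M=Ro.from_rotvec(s['eef_rot']).as_matrix(); print('g',s['eef_pos']-.017*M[:,2])
P=cloud(w[0],w[2]); m=(P[...,2]>.18)&(P[...,2]<.26)
m&=(abs(P[...,0]-.5)<.06)&(P[...,1]<-.1)
for n,(ii,pp,dd) in(('scene',(i,p,d)),('top',(j,q,e)),('wrist',w)):
    P=cloud(ii,dd); m=(P[...,2]>.18)&(P[...,2]<.25)&(abs(P[...,0]-.503)<.05)&(P[...,1]>-.285)&(P[...,1]<-.09)
    X=P[m]; 
    if len(X)<20: print(n,len(X)); continue
    c=X.mean(0); sl=np.polyfit(X[:,1],X[:,2],1); print(n,len(X),c.round(4),'pitch',np.degrees(np.arctan(sl[0])),'ymax',np.percentile(X[:,1],[99,99.9]),'x',np.percentile(X[:,0],[1,99]))
a=cv2.resize(p[130:240,90:220,::-1],(400,338),interpolation=cv2.INTER_CUBIC); b=cv2.resize(w[1][...,::-1],(400,300))
c=np.zeros((338,800,3),np.uint8); c[:,:400]=a; c[:300,400:]=b; cv2.imwrite('pics/c4.png',c)
E
```

```text
time: 13.7
eef_pos: [0.5013, -0.2888, 0.1992]
eef_rot: [-2.0, -1.907, -0.499]
wrist_force: [0.1, 0.4, -0.4]
finger_gap: 0.332
gripper_force: 88.8
g [ 0.5009106  -0.29690574  0.21470835]
scene 911 [ 0.5101 -0.2022  0.2179] pitch 0.04698075654267664 ymax [-0.11800644 -0.11639648] x [0.48878339 0.52423853]
top 538 [ 0.5009 -0.2     0.2206] pitch 0.08867042533955018 ymax [-0.11628248 -0.11546771] x [0.48356431 0.51826173]
wrist 16362 [ 0.5039 -0.2282  0.2211] pitch 0.19202590353436327 ymax [-0.16094931 -0.15880345] x [0.48766008 0.51999067]
```

View pics/c4.png

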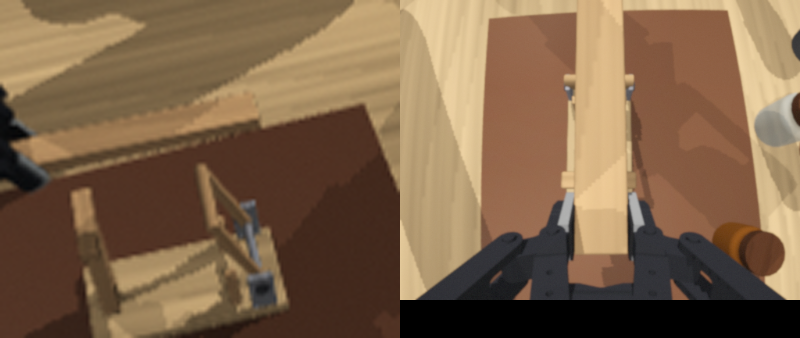

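The rail is held level (pitch ≈0.1°), with its back end at y ≈ −0.116 and its centre at ≈(0.504, −0.2165). In the wrist view it lies centred at columns 575–625 over both the post (centre 598) and the leg bar (599). Lowering it 76 mm first.

```bash
python3 -m jog '[[[-0.02,0,0.03,0,0,0],[-0.038,0,0.07,0,0,0],[-0.055,0,0.105,0,0,0],[-0.07,0,0.125,0,0,0],[-0.073,0,0.133,0,0,0],[-0.073,0,0.133,0,0,0],[-0.073,0,0.133,0,0,0]]]'
python3 - <<'E'
from h import *
i,p,d=snap('wrist'); P=cloud(i,d); m=(P[...,2]>.11)&(P[...,2]<.18)&(abs(P[...,0]-.503)<.014)&(P[...,1]>-.285)&(P[...,1]<-.19)
X=P[m]; print(len(X),X.mean(0),np.median(X[:,2]),np.degrees(np.arctan(np.polyfit(X[:,1],X[:,2],1)[0])))
s=ctrl.state(); M=Ro.from_rotvec(s['eef_rot']).as_matrix(); print('g',s['eef_pos']-.017*M[:,2],s['wrist_force'])
E
```

```text
time: 14.72
eef_pos: [0.5013, -0.292, 0.1244]
eef_rot: [-2.003, -1.907, -0.499]
wrist_force: [-0.5, 0.4, -1.0]
finger_gap: 0.334
gripper_force: 88.8
11942 [ 0.50320103 -0.24097576  0.14597613] 0.1459815166723799 -0.11955896939767985
g [ 0.50084542 -0.29994073  0.1394894 ] [ 0.89846888 -0.135857   -0.65775547]
```

```bash
python3 -m jog '[[[0.001,0,0.004,0,0,0],[0,0,0.007,0,0,0],[-0.001,0,0.0085,0,0,0],[-0.002,0,0.0103,0,0,0],[-0.0025,0,0.0112,0,0,0],[-0.0025,0,0.0112,0,0,0]]]'
```

```text
time: 15.52
eef_pos: [0.501, -0.2901, 0.1182]
eef_rot: [-2.002, -1.906, -0.499]
wrist_force: [0.3, 0.6, 1.2]
finger_gap: 0.334
gripper_force: 88.9
```

Contact is felt (vertical force −1.0 → +1.2 N), so I release and back off along the tool axis.

```bash
python3 -m jog '[[[0,0,0,0,0,0],[0,0,0,0,0,0],[0,0,0,0,0,0],[0,0,0,0,0,0],[0,0,-0.03,0,0,0],[0,0,-0.08,0,0,0],[0,0,-0.16,0,0,0],[0,0,-0.24,0,0,0],[0,0,-0.3,0,0,0],[0,0,-0.3,0,0,0]]]' 0.1
python3 - <<'E'
from h import *
i,p,d=snap('scene'); j,q,e=snap('top'); w=snap('wrist')
for n,(ii,pp,dd) in(('scene',(i,p,d)),('top',(j,q,e)),('wrist',w)):
    P=cloud(ii,dd); m=(P[...,2]>.115)&(P[...,2]<.165)&(abs(P[...,0]-.503)<.03)&(P[...,1]>-.35)&(P[...,1]<-.08)
    k,l,s,c=cv2.connectedComponentsWithStats(m.astype(np.uint8)); jj=1+s[1:,4].argmax(); X=P[l==jj]
    v,u=np.nonzero(l==jj); Y=np.array([onz(ii,a,b,.14) for a,b in zip(u,v)])[:,:2]*1000; r=cv2.minAreaRect(Y.astype(np.float32))
    print(n,np.round(r[0],1),np.round(r[1],1),round(r[2],1),'z',np.median(X[:,2]),'pitch',np.degrees(np.arctan(np.polyfit(X[:,1],X[:,2],1)[0])))
a=cv2.resize(p[130:250,90:230,::-1],(400,343),interpolation=cv2.INTER_CUBIC); b=cv2.resize(w[1][...,::-1],(400,300))
c=np.zeros((343,800,3),np.uint8); c[:,:400]=a; c[:300,400:]=b; cv2.imwrite('pics/c5.png',c)
E
```

```text
time: 16.77
eef_pos: [0.4977, -0.3621, 0.2539]
eef_rot: [-2.007, -1.911, -0.499]
wrist_force: [-0.9, -0.2, 1.0]
finger_gap: 0.45
gripper_force: 0.0
scene [ 516.1 -215.8] [ 68.8 198.4] 2.4 z 0.13927529242325165 pitch 0.12964112815210932
top [ 501.1 -216.5] [ 60.2 202.8] 0.0 z 0.13928121456619658 pitch 0.2679644563747777
wrist [ 502.8 -218.5] [201.  57.] 89.9 z 0.1397433547918827 pitch 0.2139129048656755
```

View pics/c5.png

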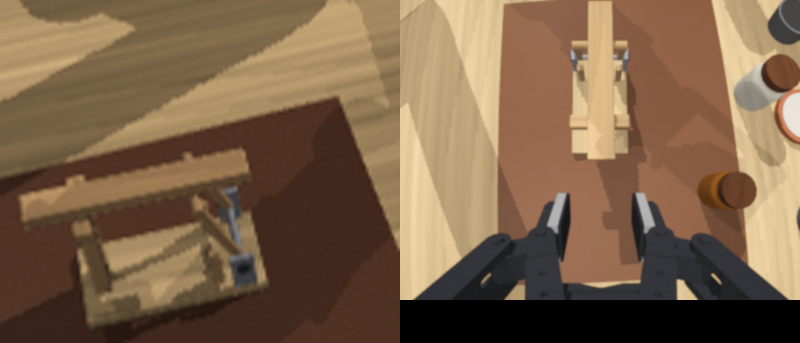

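The rail lies level on both supports: top at 0.140 m, pitch about 0.2°, centred at y ≈ −0.217. In the pictures it crosses both the post and the leg bar, and the jars stand where they were. I'm handing in.

```bash
python3 -c "
from plant import close_job
print(close_job())"
```

```text
the job is handed in; nothing more can be done
None
```

The job is handed in at about 17 s: the leg stands on its stop, and the rail lies level on the post and leg, centred to within a few millimetres by camera; the stick was not touched when last seen, and the arm never went near the jars or cups.

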